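# Set the portion stop from below and load the sausage

### The job

Set the portioning jig's dial to its set mark, taking up the play: it stands past the mark now, so turn the knob anticlockwise until the needle is well back behind the mark (a good centimetre at its tip), then clockwise until the needle points at the mark, and leave the knob there with its play taken up clockwise. Then take the pressed sausage from the steel tray and lay it flat along the middle of the jig's trough with its end touching the stop plate, without pushing the stop off its setting. Leave the tray, the packs and the other things on the counter where they are.

Things in the scene. Friction and masses are not known exactly. Their poses are not given: they have to be found in the camera images.
- jig: white portioning board on the counter, 320 x 320 x 30 mm, fixed. Origin: on the counter (z = 0), z up; the board spans jig x -145..+175 mm, jig y -160..+160 mm. The trough runs along jig y: its floor is the board's top (z 30 mm), its centre line is jig x = -75 mm, 100 mm clear between two lips 10 mm high. The dial stands on a round housing 176 mm across with its axis at jig x = +75 mm, y = 0, face at z 51 mm
- dial (a joint): angle of the dial (steel disc, black needle 69 mm long), 0..2.0 rad, growing clockwise seen from above. At 0 the needle points 1.0 rad anticlockwise of jig +x, so its direction in the jig is 1.0 - dial. Friction holds it where it is left (0.24 N m to turn it together with the stop). It drives the stop plate 25 mm per rad. It is moved only through the knob, which has play
- knob (a joint): angle of the knob relative to the dial: the play, 0..0.3 rad, growing clockwise seen from above. At 0.3 the knob bears on the dial and drives it clockwise; at 0 it drives it anticlockwise; in between the knob turns freely and the dial stays. At 0.3 the knob's bar lies along the needle; at 0 it is 0.3 rad anticlockwise of it
- knob_grip (a point): point on the dial axis at the height to grip the knob, 90 mm above the counter. The knob is an upright steel bar 48 mm long (this point's x), 16 mm thick (y), from 68 to 102 mm above the counter, over a collar of 48 mm diameter; z up
- needle_tip (a point): tip of the dial's black needle, 69 mm from the dial axis, 55 mm above the counter; its x points outwards along the needle, z up
- set_mark: small steel rider, 18 x 16 x 10 mm, clamped on the rim of the dial housing with a point facing inwards; it is the mark to set to. Origin on the dial axis at the height of the dial's face; its x points from the axis to the rider (74 mm to its point), z up. The needle is on the mark when needle_tip has y = 0 in this frame; y above 0 is short of the mark, y below 0 (clockwise of it) is past it. Never moves in a run
- stop_face (a point): on the stop plate (steel, 88 mm wide, 45 mm high, standing across the trough): centre of the lower edge of its face, on the trough's centre line at floor height. Axes as the jig's; the face looks to jig -y, where the sausage goes. It lies at jig y = 20 mm + 25 mm per rad of the dial. A push of more than about 9 N shifts the stop and the dial
- tray: open steel tray, 250 x 170 x 22 mm, 3 mm walls and floor, loose, 0.9 kg; origin under its centre, x along its length
- sausage: hard dry pressed sausage, a dark bar 150 x 34 x 28 mm with slightly rounded edges, 0.10 to 0.17 kg, lying in the tray; origin at the centre of its underside, x along its length, z up. Either end may face the stop
- pack_a: sealed white tray of sausages, 190 x 130 x 46 mm; bystander; origin under its centre
- pack_b: another sealed tray like pack_a; bystander; origin under its centre
- pack_c: another sealed tray like pack_a; bystander; origin under its centre
- label_roll: standing roll of paper labels, 76 mm diameter, 45 mm high; bystander; origin under its centre
- spray: clear bottle 64 mm diameter, 170 mm high; bystander; origin under its centre
- brush: hand brush lying down, long axis x; bystander; origin under its centre
- glove_box: cardboard box 120 x 230 x 80 mm; bystander; origin under its centre

How it is judged:
By the outcome, as a careful person would: the job done as asked, in the order asked, and still so for the second after the job is handed in, with the robot touching nothing.
It also fails if it takes over 58 s, if anything falls off the work surface, if the arm or the gripper's body presses on something with over 40 N, if the wrist force passes 120 N, or if a joint passes its speed limit or range.

### The arm

A 6-joint arm with a two-finger parallel gripper is mounted at the origin on the work surface. World frame = base frame: x ahead of the robot, y to its left, z up, the work surface at z = 0. Lengths are in m, angles in rad, forces in N, time in s.
With the tool pointing down it reaches from about 0.375 to 0.975 m from the base axis. Payload 3.8 kg.
Tool frame: the origin (TCP) lies where the fingers leave the gripper's body, on its centre line; the fingertips stand r.finger_overhang ahead of it and the grasp point (between the pads) lies 54 mm ahead of it (r.finger_overhang is the distance from the TCP to the fingertips, in m); z points along the fingers, x is the direction in which the jaws open and shut, and the axes are right-handed (so a half turn about z gives the same grasp; the last joint's range is limited). The gripper opens to 85 mm and grips with 20 to 120 N. Pads are 22 mm wide; open, the fingers measure 114 mm over their backs; the gripper's body (76 mm by 85 mm) begins 54 mm behind the grasp point. The pads swing forward as they close: fully open they stand 13 mm farther back than shut.
Start: joints at [-1.198, 0.264, 1.604, -0, 1.274, -0.037], TCP at [0.269, -0.619, 0.304] pointing down, gripper open.
Joint ranges: [-2.63, 2.63], [-0.94, 2.18], [0.31, 2.57], [-1.31, 4.45], [0, 2.66], [-2.55, 2.55]. Speed limits (rad/s): [2.57, 2.57, 3.14, 3.14, 3.14, 3.14].

### API

Orientations are given as a rotation vector (axis times angle).
In Python, from cell import monitor, cams, r, nets gives the robot as it stands.
- The arm moves only by the shell command python3 -m handwheel 'ROWS' [OPENING] [FORCE]. ROWS is JSON, a list of rows, each a list of 6 numbers: the shift along the tool's x, y, z in cm, then the turn, a rotation vector about the tool's x, y, z in degrees. In form: [[dx, dy, dz, wx, wy, wz], ...]. A call has exactly 10 rows; each row is the pose to reach, as a shift and turn from the pose commanded when the call began, along the tool's axes at that moment; what a row does not reach only later rows make up. A row lasts 1/12 s, in which the tool goes at most 41.7 mm and 7.16 degrees, less where a joint would pass 70% of its speed; a pose out of reach is approached as far as the arm can. A call with a gripper value outside its range is refused whole. OPENING is the finger opening in cm, from 0 to 8.54, set as the call begins (- or left out, the last holds). The fingers move at their own pace and stop on an object; FORCE is the grip in N (left out, the last holds). Time passes only in rows, so rows that repeat a pose let the fingers close, or fill a call up. It gives the time, the measured TCP pose, the force and the opening at its end, in the units of the state.
- monitor.sense(): the state, without advancing time (a new reading comes with each control period).
- cams.snapshot(name): name is "scene" or "top" or "wrist"; returns the picture (420x560x3 uint8, red, green, blue); there is no depth.
- cams.camera_params(name): a dict with "K" (3x3 intrinsics, pixels), "R" (3x3) and "t" (3): a world point X has camera coordinates R X + t. Camera axes: x right, y down, z forward; pixel columns grow to the right and rows downward; lengths in m; the calibration is good to about 2 mm. A picture is of the moment at which its call begins: read the wrist's pose just before it. camera_params takes no time and is no camera call; for the wrist camera it gives the pose at the moment of the call.
- r.hand_in(): hands the job in, once; it reports no verdict.
Trained networks look in the newest picture that a camera, given by its name, has taken for a name from the list of things; names that differ only in an ending like _2 or _b are one class to them, and where a whole thing is asked for, a point or a joint stands for the part that bears it (a point fixed in the world has none). Each returns a list of dicts, best first, with "score" (0 to 1); they miss things now and then, are a little off and sometimes report something else, mostly with a low value. They report only what shows in the picture. A call takes as long as a camera call.
- nets.outline_of(camera, name): "mask" (420x560 bool, what is visible of it) and "pixel" ([row, column] in pixels, amid what is visible of it).
The state is a dict: "time_s": time; "q": joint angles; "dq": joint speeds; "effort": joint torques, N m; "eef_pos": TCP position; "orientation": TCP orientation; "force": force on the tool from outside, world axes, zero at the start; "moment": the same for the moment, N m; "grip_width": finger opening in m.
Only numpy, scipy, OpenCV 4.12 (cv2) and the standard library are available. Lean on these libraries where they do the work, as an engineer would, in place of code of your own. Each camera call takes 0.05 s, during which the arm holds its last target. There are 200 camera calls.

## Working session

There is one attempt and no reset: what is moved stays moved. The work goes in short steps, Python scripts to look and compute and a shell command to move; the robot and the scene stay as the last step left them, time stands still between calls to the robot, and variables do not carry over. Pictures are saved under pics/ and viewed, about 8 in all and at most 12, crops included, and the job is handed in when it is done.

```bash
ls; mkdir -p pics
python3 - <<'E'
from cell import monitor,cams,r,nets
import cv2,numpy as np
print(monitor.sense(), r.finger_overhang)
ims=[]
for n in ["scene","top"]:
    im=cams.snapshot(n); cv2.imwrite(f"pics/{n}0.png",im[...,::-1])
    p=cams.camera_params(n); print(n,p)
    for k in ["jig","dial","knob","set_mark","stop_face","tray","sausage"]:
        o=nets.outline_of(n,k)
        print(k,[(round(d["score"],2),np.round(d["pixel"]).tolist(),int(d["mask"].sum())) for d in o[:3]])
E
```

```text
pics
{'time_s': 0.0, 'q': array([-1.19790387e+00,  2.64759237e-01,  1.60538719e+00,  6.06412718e-06,
        1.27368531e+00, -3.68766297e-02]), 'dq': array([-0.00105973,  0.00082375,  0.00221824, -0.00074596,  0.00088972,
        0.00058585]), 'effort': array([-2.67145988e-03, -5.15131295e+01, -3.67311466e+01, -6.14605369e-05,
        1.29209019e-02,  2.21896988e-05]), 'eef_pos': array([ 0.2687247 , -0.61858107,  0.30255061]), 'orientation': array([-2.62584983,  1.72230556,  0.00286139]), 'force': array([-1.30092852,  0.24191734,  0.27326528]), 'moment': array([-0.00353854,  0.01374606, -0.03145787]), 'grip_width': 0.08519556168873106} 0.0726
scene {'K': array([[429.85953457,   0.        , 280.95585272],
       [  0.        , 429.85953457, 202.91347473],
       [  0.        ,   0.        ,   1.        ]]), 'R': array([[ 0.22035363,  0.97531089, -0.01459254],
       [ 0.73679866, -0.17623242, -0.65274028],
       [-0.63919638,  0.13308192, -0.75744121]]), 't': array([-0.07057552, -0.30975997,  1.48760496])}
jig []
dial [(0.62, [204.0, 351.0], 443), (0.56, [250.0, 344.0], 507)]
knob [(
[... 168 characters left out ...]
.0], 707)]
top {'K': array([[475.71060921,   0.        , 277.10110126],
       [  0.        , 475.71060921, 208.62828619],
       [  0.        ,   0.        ,   1.        ]]), 'R': array([[-0.02973056, -0.99937355, -0.01919916],
       [-0.99248199,  0.03179609, -0.11818847],
       [ 0.11872489,  0.01554101, -0.99280556]]), 't': array([-0.00268155,  0.48992977,  1.64702038])}
jig [(0.74, [185.0, 246.0], 7991)]
dial [(0.78, [169.0, 246.0], 225)]
knob [(0.72, [167.0, 244.0], 148), (0.64, [222.0, 141.0], 2021)]
set_mark []
stop_face [(0.59, [207.0, 232.0], 171), (0.37, [159.0, 151.0], 1994)]
tray [(0.72, [212.0, 370.0], 3082), (0.24, [283.0, 159.0], 2640)]
sausage [(0.91, [213.0, 364.0], 461)]
```

Run:
```python
import cv2,numpy as np
a=cv2.imread("pics/scene0.png");b=cv2.imread("pics/top0.png")
a=cv2.resize(a[130:350,80:480],None,fx=2,fy=2)[:, :800]
cv2.imwrite("pics/a.png",a)
b=cv2.resize(b[110:310,100:480],None,fx=2.1,fy=2.1)
cv2.imwrite("pics/b.png",b)
```

```text
(no output)
```

View pics/a.png

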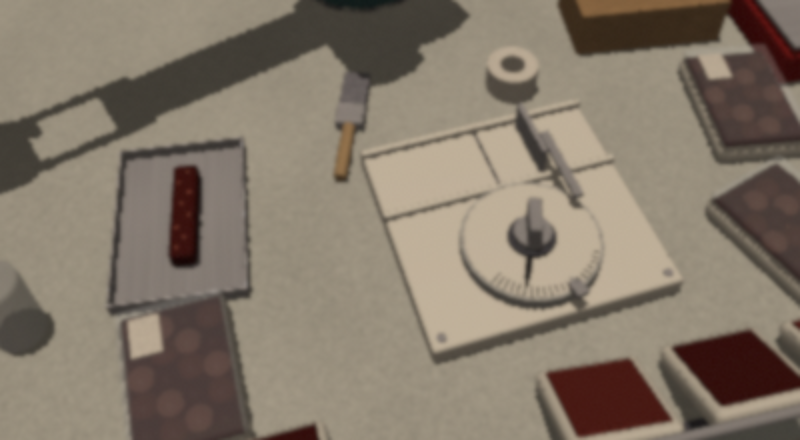

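View pics/b.png

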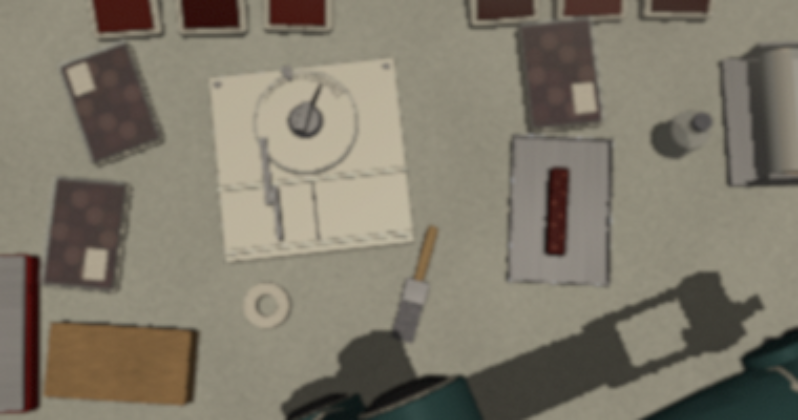

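The top crop shows the jig at (310,160), its dial at (305,118), the needle tip near (320,85) and the rider at (287,72). The tray is at (560,210), with the sausage running from (560,170) to (555,255).

```bash
cat > h.py <<'E'
from cell import monitor,cams,r,nets
import cv2,numpy as np
from scipy.spatial.transform import Rotation as Ro
def pt(P,u,v,z):
    """pixel (col,row) -> world on plane z"""
    R,t=P["R"],P["t"]; c=-R.T@t
    d=R.T@np.linalg.solve(P["K"],[u,v,1]); return c+d*(z-c[2])/d[2]
def px(P,X):
    x=P["K"]@(P["R"]@np.asarray(X,float)+P["t"]); return x[:2]/x[2]
def tool():
    s=monitor.sense(); return s,Ro.from_rotvec(s["orientation"])
def shift(target_tcp, xdir=None):
    """cm shift in tool axes to target TCP, and deg turn about tool z so tool x lies along xdir (world, mod pi)"""
    s,R=tool(); d=R.inv().apply(np.asarray(target_tcp)-s["eef_pos"])*100
    w=None
    if xdir is not None:
        v=R.inv().apply([*xdir,0]); w=np.degrees(np.arctan2(v[1],v[0])); w=(w+90)%180-90
    return np.round(d,2),w
def rect(mask,P,z):
    m=np.argwhere(mask)[:,::-1]; h=cv2.convexHull(m.astype(np.int32))[:,0]
    w=np.array([pt(P,u,v,z)[:2] for u,v in h]); return cv2.minAreaRect((w*1000).astype(np.float32))
E
python3 - <<'E'
from h import *
P=cams.camera_params("top")
c=[pt(P,100+u/2.1,110+v/2.1,.03)[:2] for u,v in [(210,77),(393,59),(412,241),(226,261)]]
# corners jig: (+175,+160),(+175,-160),(-145,-160),(-145,160)
J=np.array([[.175,.16],[.175,-.16],[-.145,-.16],[-.145,.16]]);C=np.array(c)
Jc=J-J.mean(0);Cc=C-C.mean(0)
th=np.arctan2((Jc[:,0]*Cc[:,1]-Jc[:,1]*Cc[:,0]).sum(),(Jc*Cc).sum())
R2=np.array([[np.cos(th),-np.sin(th)],[np.sin(th),np.cos(th)]]);o=C.mean(0)-R2@J.mean(0)
print("jig",o,th,"res",np.round((C-(J@R2.T+o))*1000))
ax=o+R2@[.075,0];print("axis",ax,np.linalg.norm(ax))
print("trough mid", o+R2@[-.075,-.055])
f=lambda u,v,z:pt(P,100+u/2.1,110+v/2.1,z)[:2]
for n,p in [("needle",(320,85,.055)),("rider",(287,72,.056))]:
    d=R2.T@(f(*p)-ax);print(n,np.hypot(*d),np.arctan2(d[1],d[0]))
m=cams.snapshot("top");
for k,z in [("sausage",.031),("tray",.02)]:
    print(k,rect(nets.outline_of("top",k)[0]["mask"],P,z))
s,R=tool();print(R.as_matrix().round(3))
print("knob", shift([*ax,.30]), cams.camera_params("wrist"))
E
```

```text
jig [0.56054299 0.08300495] 0.0713058955559543 res [[-2. -3.]
 [-4.  3.]
 [ 3.  4.]
 [ 2. -4.]]
axis [0.6353524  0.08834836] 0.6414655914524747
trough mid [0.48965208 0.0228013 ]
needle 0.06540704361927366 -0.47401638836691895
rider 0.0890998109623166 0.2633119102633754
sausage ((474.69842529296875, -326.888427734375), (36.503963470458984, 149.49578857421875), 84.28736877441406)
tray ((477.995361328125, -334.5034484863281), (172.07911682128906, 251.0745086669922), 85.42880249023438)
[[ 0.398 -0.917  0.   ]
 [-0.917 -0.398 -0.   ]
 [ 0.    -0.    -1.   ]]
knob (array([-50.29, -61.8 ,   0.39]), None) {'K': array([[308.40661323,   0.        , 279.55529123],
       [  0.        , 308.40661323, 208.90522161],
       [  0.        ,   0.        ,   1.        ]]), 'R': array([[ 3.98467542e-01, -9.17182279e-01, -5.34005734e-04],
       [-8.69989842e-01, -3.78149132e-01,  3.16418883e-01],
       [-2.90415726e-01, -1.25618075e-01, -9.48619421e-01]]), 't': array([-0.67431654, -0.04068607,  0.38067127])}
```

```bash
python3 -m handwheel '[[-3.4,-4.1,0,0,0,0],[-6.6,-8.1,0,0,0,0],[-9.8,-12.1,0,0,0,0],[-13,-16,0,0,0,0],[-16.2,-20,0,0,0,0],[-19.4,-24,0,0,0,0],[-22.6,-28,0,0,0,0],[-25.8,-31.8,0,0,0,0],[-25.8,-31.8,0,0,0,0],[-25.8,-31.8,0,0,0,0]]' 8.5 30
python3 -m handwheel '[[-2.6,-3.2,0,0,0,5],[-5,-6.2,0,0,0,10],[-7.5,-9.2,0,0,0,15],[-10,-12.2,0,0,0,20],[-12.5,-15.3,0,0,0,25],[-15,-18.4,0,0,0,30],[-17.5,-21.5,0,0,0,35],[-20,-24.5,0,0,0,40],[-22.3,-27.3,0,0,0,46],[-24.5,-30,0,0,0,46]]'
python3 - <<'E'
from h import *
im=cams.snapshot("wrist");P=cams.camera_params("wrist")
np.savez("pics/w1.npz",**P);cv2.imwrite("pics/w1.png",im[...,::-1])
for k in ["dial","knob","set_mark","needle_tip"]:
    for d in nets.outline_of("wrist",k)[:2]: print(k,round(d["score"],2),np.round(d["pixel"]).tolist(),int(d["mask"].sum()))
s,R=tool();print(s["eef_pos"],R.as_matrix().round(3))
E
```

```text
time_s: 1.78
eef_pos: [0.4586, -0.2533, 0.3042]
orientation: [-2.627, 1.722, -0.001]
force: [0.2, -0.1, 0.5]
grip_width: 0.0851
time_s: 2.62
eef_pos: [0.636, 0.0907, 0.304]
orientation: [-1.74, 2.615, -0.0]
force: [0.6, -0.4, 0.1]
grip_width: 0.0849
dial 0.7 [183.0, 280.0] 2821
knob 0.8 [187.0, 280.0] 1900
knob 0.38 [180.0, 279.0] 2975
set_mark 0.69 [119.0, 222.0] 414
set_mark 0.46 [186.0, 279.0] 1920
needle_tip 0.82 [180.0, 279.0] 2797
[0.63510581 0.08839227 0.30358668] [[-0.382 -0.924 -0.001]
 [-0.924  0.382 -0.001]
 [ 0.001  0.    -1.   ]]
```

View pics/w1.png

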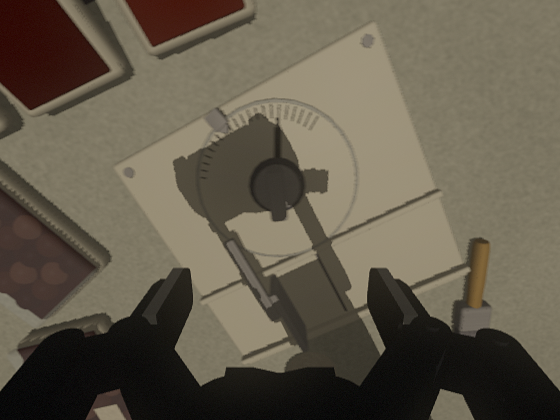

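Run:
```python
import cv2,numpy as np
a=cv2.imread("pics/w1.png")[85:265,180:380]
a=cv2.resize(a,None,fx=3,fy=3,interpolation=cv2.INTER_CUBIC)
l=cv2.cvtColor(a,cv2.COLOR_BGR2LAB);l[...,0]=cv2.createCLAHE(3,(4,4)).apply(l[...,0]);a=cv2.cvtColor(l,cv2.COLOR_LAB2BGR)
cv2.imwrite("pics/w1c.png",a)
```

```text
(no output)
```

View pics/w1c.png

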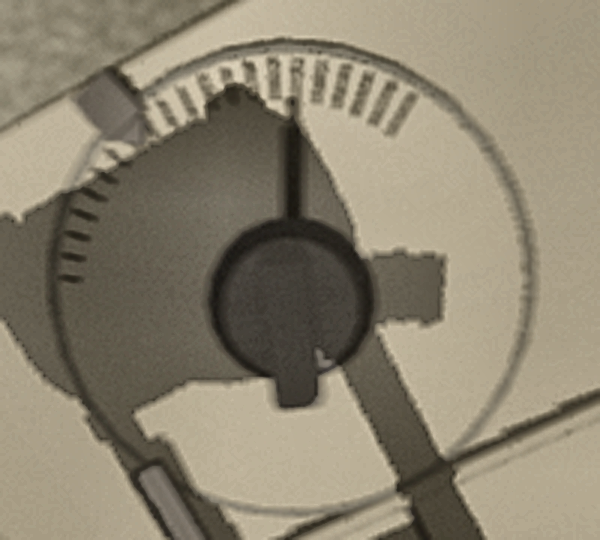

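Run:
```python
from h import *
P=dict(np.load("pics/w1.npz"))
f=lambda u,v,z:pt(P,180+u/3,85+v/3,z)[:2]
c=(f(50,278,.051)+f(538,278,.051)+f(294,40,.051)+f(294,515,.051))/4
print("ctr",c, np.linalg.norm(f(50,278,.051)-f(538,278,.051)),np.linalg.norm(f(294,40,.051)-f(294,515,.051)))
print("collar ctr",f(291,299,.068),np.linalg.norm(f(210,299,.068)-f(372,299,.068)))
for n,p in [("tip",(293,97,.055)),("needle base",(292,210,.055)),("rider",(137,135,.056)),("barend",(297,405,.102))]:
    d=f(*p)-c;print(n,f(*p),np.hypot(*d),np.arctan2(d[1],d[0]))
s,R=tool()
for a in [f(297,405,.102)]:
    print((px(P,[*c,.102])-[180,85])*3)
print("needle dir via axis px", (px(P,[*c,.055])-[180,85])*3)
```

```text
ctr [0.64495904 0.09753864] 0.17355734002503015 0.1733468537426245
collar ctr [0.64527516 0.09823631] 0.05498403337946036
tip [0.70543354 0.0727483 ] 0.06535844441495763 -0.3890376402232459
needle base [0.67120737 0.08729706] 0.028175607488621156 -0.3720125665312555
rider [0.71404718 0.12554409] 0.07454848221462314 0.3851170732210172
barend [0.62065959 0.10590781] 0.025700315158206123 2.809899171062696
[291.96880074 326.00443054]
needle dir via axis px [293.68030491 290.1913622 ]
```

Run:
```python
from h import *
P=cams.camera_params("top")
g=lambda u,v,z:pt(P,100+u/2.1,110+v/2.1,z)[:2]
print("top housing ctr",g(305.5,122.5,.051), g(305,120,.068))
S=cams.camera_params("scene")
q=lambda u,v,z:pt(S,80+u/2,130+v/2,z)[:2]
print("scene housing", q(531,243,.051), q(532,236,.068))
s,R=tool();im=cams.snapshot("wrist");W=cams.camera_params("wrist");print(s["eef_pos"],s["dq"].round(3))
np.savez("pics/w2.npz",**W);cv2.imwrite("pics/w2.png",im[...,::-1])
a=cv2.imread("pics/w1.png",0).astype(np.float32);b=cv2.cvtColor(im,cv2.COLOR_RGB2GRAY).astype(np.float32)
print("px shift w1->w2",cv2.phaseCorrelate(a[:260],b[:260]))
```

```text
top housing ctr [0.63319176 0.08878583] [0.63388865 0.08815006]
scene housing [0.64726969 0.08806922] [0.64856771 0.08713316]
[0.63510581 0.08839227 0.30358668] [-0.024 -0.013  0.013 -0.    -0.001  0.002]
px shift w1->w2 ((-0.6628656372646446, -0.24629676249202248), 0.9586102598488576)
```

Run:
```python
from h import *
P=dict(np.load("pics/w2.npz"));d=np.array([-.66,-.25])
f=lambda u,v,z:pt(P,180+u/3+d[0],85+v/3+d[1],z)[:2]
c=(f(50,278,.051)+f(538,278,.051)+f(294,40,.051)+f(294,515,.051))/4
print(c,f(291,299,.068));s,R=tool();print(s["eef_pos"],shift([*c,.2]))
for sx in(-1,1): 
  for z in (.0596,.0726): print(px(P,s["eef_pos"]+R.apply([sx*.0425,0,z])))
# independent check: Hough on top & scene
im=cams.snapshot("top");T=cams.camera_params("top")
g=cv2.resize(cv2.cvtColor(im,cv2.COLOR_RGB2GRAY),None,fx=4,fy=4,interpolation=cv2.INTER_CUBIC)
h=cv2.HoughCircles(g,cv2.HOUGH_GRADIENT,1,200,param1=80,param2=20,minRadius=90,maxRadius=115)
for u,v,rr in (h[0][:4] if h is not None else []): print("hough",u/4,v/4,rr/4,pt(T,u/4,v/4,.051)[:2])
```

```text
[0.6411566  0.08844348] [0.64156469 0.08926969]
[0.63492103 0.08778805 0.30367508] (array([-0.31, -0.56, 10.37]), None)
[192.93352405 284.1580642 ]
[199.57881541 270.49199026]
[369.50844569 284.16842216]
[362.61230486 270.50088226]
hough 270.375 370.625 23.975 [-0.05729562  0.02053534]
```

```bash
python3 -m handwheel '[[-0.3,-0.5,2.5,0,0,0],[-0.3,-0.5,5,0,0,0],[-0.3,-0.5,7.5,0,0,0],[-0.3,-0.5,10,0,0,0],[-0.3,-0.5,12.5,0,0,0],[-0.3,-0.5,14.5,0,0,0],[-0.3,-0.5,16,0,0,0],[-0.3,-0.5,16,0,0,0],[-0.3,-0.5,16,0,0,0],[-0.3,-0.5,16,0,0,0]]'
python3 - <<'E'
from h import *
cams.snapshot("top")
im=cams.snapshot("wrist");P=cams.camera_params("wrist");s,R=tool();print(s["eef_pos"],s["dq"].round(3))
np.savez("pics/w3.npz",**P)
l=cv2.cvtColor(im,cv2.COLOR_RGB2LAB);l[...,0]=cv2.createCLAHE(3,(4,4)).apply(l[...,0]);a=cv2.cvtColor(l,cv2.COLOR_LAB2BGR)
cv2.imwrite("pics/w3.png",im[...,::-1]);cv2.imwrite("pics/w3c.png",a)
E
```

```text
time_s: 3.8
eef_pos: [0.6418, 0.0885, 0.1453]
orientation: [-1.742, 2.612, -0.001]
force: [0.3, 0.1, -0.7]
grip_width: 0.0856
[0.64233717 0.08895547 0.14603531] [ 0.006  0.001 -0.002  0.002 -0.002 -0.002]
```

View pics/w3c.png

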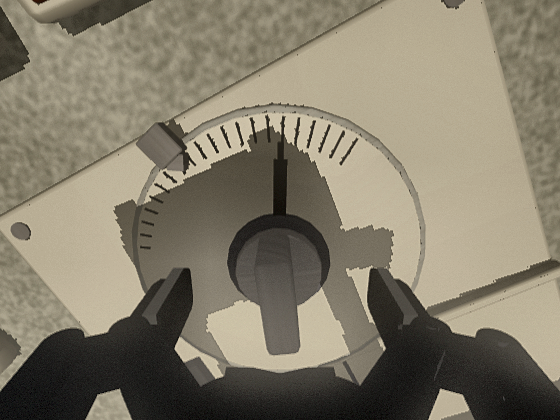

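The needle stands upright at column 281 and the bar lies between the pads at about (279,300), with the rider point at (186,163). I'll close on the bar.

```bash
python3 -m handwheel '[[0,0,0.1,0,0,0],[0,0,0.1,0,0,0],[0,0,0.1,0,0,0],[0,0,0.1,0,0,0],[0,0,0.1,0,0,0],[0,0,0.1,0,0,0],[0,0,0.1,0,0,0],[0,0,0.1,0,0,0],[0,0,0.1,0,0,0],[0,0,0.1,0,0,0]]' 0 60; python3 -c "
from h import *;s=monitor.sense();print(s['force'],s['moment'],s['q'].round(3))"
```

```text
time_s: 4.73
eef_pos: [0.6417, 0.0897, 0.1432]
orientation: [-1.744, 2.611, -0.0]
force: [2.3, 2.5, 0.9]
grip_width: 0.0152
[2.26430834 2.47734561 0.89692625] [ 0.46428088 -0.3484746   0.01343213] [1.000e-01 3.510e-01 1.806e+00 1.000e-03 9.830e-01 2.064e+00]
```

```bash
python3 -m handwheel '[[0,0,0,0,0,-4],[0,0,0,0,0,-9],[0,0,0,0,0,-14],[0,0,0,0,0,-19],[0,0,0,0,0,-24],[0,0,0,0,0,-29],[0,0,0,0,0,-34],[0,0,0,0,0,-39],[0,0,0,0,0,-44],[0,0,0,0,0,-49]]' 
python3 -m handwheel '[[0,0,0,0,0,-4],[0,0,0,0,0,-8],[0,0,0,0,0,-12],[0,0,0,0,0,-16],[0,0,0,0,0,-20],[0,0,0,0,0,-24],[0,0,0,0,0,-26],[0,0,0,0,0,-26],[0,0,0,0,0,-26],[0,0,0,0,0,-26]]'
python3 - <<'E'
from h import *
cams.snapshot("top")
im=cams.snapshot("wrist");P=cams.camera_params("wrist");s,R=tool();print(s["eef_pos"],s["force"],s["moment"],s["q"].round(3))
np.savez("pics/w4.npz",**P)
l=cv2.cvtColor(im,cv2.COLOR_RGB2LAB);l[...,0]=cv2.createCLAHE(3,(4,4)).apply(l[...,0]);a=cv2.cvtColor(l,cv2.COLOR_LAB2BGR)
cv2.imwrite("pics/w4.png",im[...,::-1]);cv2.imwrite("pics/w4c.png",cv2.resize(a[60:320,110:450],None,fx=2.3,fy=2.3,interpolation=cv2.INTER_CUBIC))
E
```

```text
time_s: 5.57
eef_pos: [0.6416, 0.0926, 0.1433]
orientation: [-2.668, 1.648, 0.003]
force: [2.1, 13.8, 0.1]
grip_width: 0.0152
time_s: 6.4
eef_pos: [0.6406, 0.0939, 0.1433]
orientation: [-2.968, 1.009, 0.005]
force: [-1.0, 17.3, 1.0]
grip_width: 0.0154
[0.64058247 0.09393838 0.14322942] [ 0.13513473 18.0450954   2.09322726] [ 2.64783813  0.10083295 -0.01758754] [0.104 0.351 1.806 0.009 0.985 0.755]
```

View pics/w4c.png

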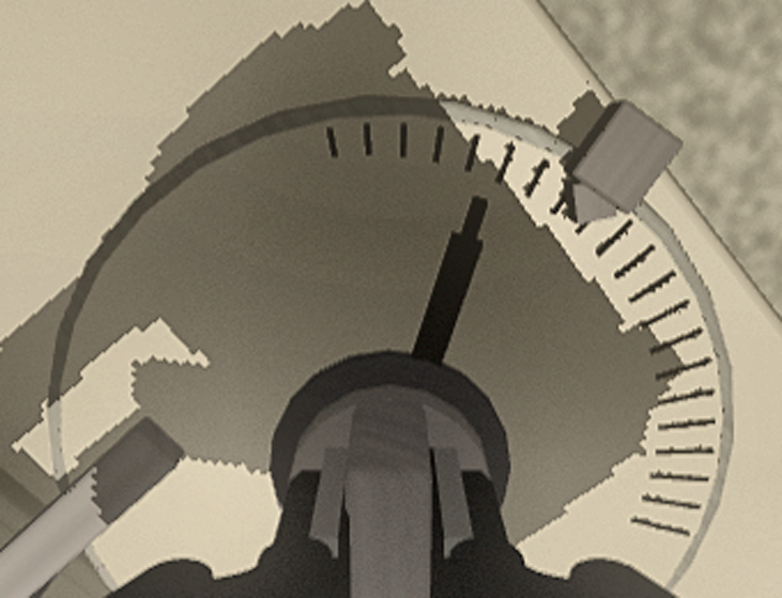

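Anticlockwise turn done. The crop shows the needle from (428,355) to a tip at (479,198), well short of the rider, whose point is at about (578,222). I'll measure the angles.

Run:
```python
from h import *
P=dict(np.load("pics/w4.npz"))
f=lambda u,v,z:pt(P,110+u/2.3,60+v/2.3,z)[:2]
ang=lambda d:np.arctan2(d[1],d[0])
# housing circle fit (z .051, outer rim pts)
pts=np.array([f(u,v,.051) for u,v in [(62,330),(100,250),(170,165),(260,117),(370,97),(450,100),(540,130),(690,280),(725,360),(731,440),(715,520)]])
M=np.c_[2*pts,np.ones(len(pts))];sol=np.linalg.lstsq(M,(pts**2).sum(1),rcond=None)[0];c=sol[:2];print("c",c,"r",np.sqrt(sol[2]+c@c))
for A in (c,np.array([.6386,.091])):
    t=f(479,199,.055);b=f(428,357,.055)
    print("needle",ang(t-A),ang(t-b),np.hypot(*(t-A)),"rider",[ (round(float(ang(f(578,222,z)-A)),3),round(float(np.hypot(*(f(578,222,z)-A))),4)) for z in(.051,.056)])
# rider body top face corners, z .061
q=np.array([f(u,v,.061) for u,v in [(575,172),(630,212),(682,143),(622,100)]])
print("rider body centre ang",ang(q.mean(0)-c),np.hypot(*(q.mean(0)-c)),[np.linalg.norm(q[i]-q[i-1]).round(4) for i in range(4)])
```

```text
c [0.63881777 0.09319351] r 0.08592428541056207
needle 0.61734946773641 0.6349087252747398 0.06778032620699807 rider [(0.286, 0.0732), (0.306, 0.0731)]
needle 0.6413607327563718 0.6349087252747398 0.06924762665551788 rider [(0.313, 0.0741), (0.333, 0.074)]
rider body centre ang 0.32472505380207894 0.0891313468186249 [np.float64(0.0165), np.float64(0.0149), np.float64(0.0169), np.float64(0.0157)]
```

```bash
python3 -m handwheel '[[0,0,0,0,0,4],[0,0,0,0,0,8],[0,0,0,0,0,12],[0,0,0,0,0,16],[0,0,0,0,0,20],[0,0,0,0,0,24],[0,0,0,0,0,27],[0,0,0,0,0,30],[0,0,0,0,0,30],[0,0,0,0,0,30]]'
python3 - <<'E'
from h import *
cams.snapshot("top")
im=cams.snapshot("wrist");P=cams.camera_params("wrist");s,R=tool();print(s["eef_pos"],s["force"],s["moment"],s["q"].round(3),s["dq"].round(3))
np.savez("pics/w5.npz",**P)
l=cv2.cvtColor(im,cv2.COLOR_RGB2LAB);l[...,0]=cv2.createCLAHE(3,(4,4)).apply(l[...,0]);a=cv2.cvtColor(l,cv2.COLOR_LAB2BGR)
cv2.imwrite("pics/w5.png",im[...,::-1]);cv2.imwrite("pics/w5c.png",cv2.resize(a[60:260,150:410],None,fx=3,fy=3,interpolation=cv2.INTER_CUBIC))
E
```

```text
time_s: 7.33
eef_pos: [0.6417, 0.0925, 0.1433]
orientation: [-2.607, 1.744, 0.002]
force: [2.5, 12.7, -1.1]
grip_width: 0.0154
[0.64170279 0.09246716 0.14328514] [ 2.83796681 11.66262707  0.3253126 ] [ 1.85689653 -0.39475568 -0.1136874 ] [0.103 0.351 1.805 0.006 0.983 1.278] [ 0.001 -0.001  0.001  0.001 -0.001 -0.001]
```

View pics/w5c.png

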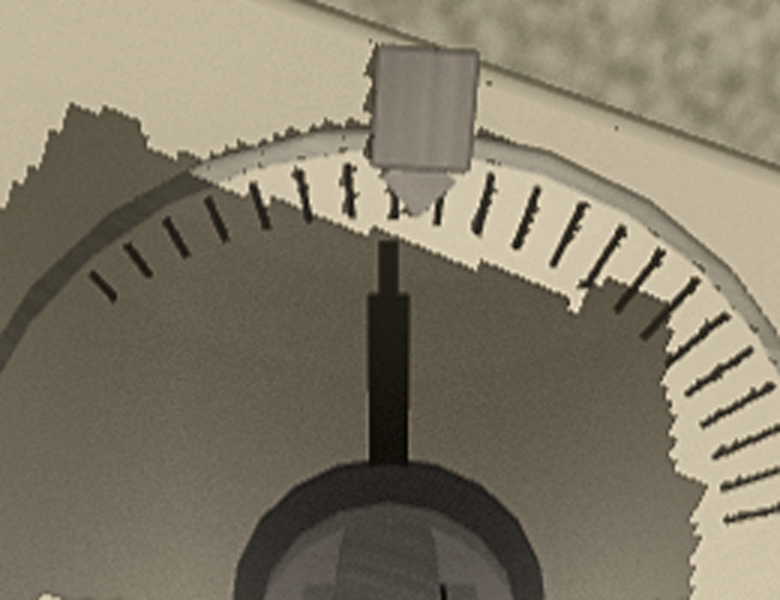

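```bash
cat > ang.py <<'E'
from h import *
def meas(file,x0,y0,s,tip,base,rid):
    P=dict(np.load(file)); f=lambda p,z:pt(P,x0+p[0]/s,y0+p[1]/s,z)[:2]
    ang=lambda d:np.arctan2(d[1],d[0])
    t,b=f(tip,.055),f(base,.055); n=(t-b)/np.linalg.norm(t-b)
    A=t-.069*n                       # axis from needle line and length
    for z in (.051,.056):
        d=f(rid,z)-A
        print("z",z,"A",A.round(4),"needle",ang(n).round(3),"rider r",np.hypot(*d).round(4),"gap deg (cw to go)",np.degrees(ang(n)-ang(d)).round(2))
E
python3 - <<'E'
from ang import *
meas("pics/w5.npz",150,60,3,(388,240),(388.5,465),(417,215))
P=dict(np.load("pics/w5.npz"));A=[.6388,.0915]
print("axis px crop",(px(P,[*A,.055])-[150,60])*3)
E
```

```text
z 0.051 A [0.6385 0.0921] needle 0.394 rider r 0.0729 gap deg (cw to go) 3.88
z 0.056 A [0.6385 0.0921] needle 0.394 rider r 0.0733 gap deg (cw to go) 3.76
axis px crop [392.44110072 608.21416829]
```

```bash
python3 -m handwheel '[[0,0,0,0,0,1],[0,0,0,0,0,2],[0,0,0,0,0,3],[0,0,0,0,0,3.7],[0,0,0,0,0,3.7],[0,0,0,0,0,3.7],[0,0,0,0,0,3.7],[0,0,0,0,0,3.7],[0,0,0,0,0,3.7],[0,0,0,0,0,3.7]]'
python3 - <<'E'
from h import *
cams.snapshot("top")
im=cams.snapshot("wrist");P=cams.camera_params("wrist");s,R=tool();print(s["eef_pos"],s["force"],s["moment"],s["q"].round(3))
np.savez("pics/w6.npz",**P)
l=cv2.cvtColor(im,cv2.COLOR_RGB2LAB);l[...,0]=cv2.createCLAHE(3,(4,4)).apply(l[...,0]);a=cv2.cvtColor(l,cv2.COLOR_LAB2BGR)
cv2.imwrite("pics/w6.png",im[...,::-1]);cv2.imwrite("pics/w6c.png",cv2.resize(a[60:225,210:350],None,fx=3.6,fy=3.6,interpolation=cv2.INTER_CUBIC))
E
```

```text
time_s: 8.27
eef_pos: [0.6418, 0.0923, 0.1433]
orientation: [-2.55, 1.827, 0.002]
force: [2.4, 11.2, -0.4]
grip_width: 0.0151
[0.64175137 0.09227194 0.14324865] [ 2.65348265 11.50916103 -0.2682027 ] [ 1.82925218 -0.42598175  0.06375958] [0.103 0.351 1.805 0.005 0.983 1.343]
```

View pics/w6c.png

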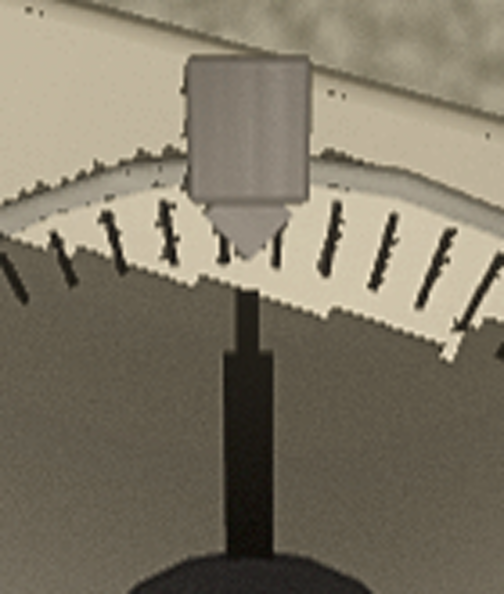

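Run:
```python
from ang import *
meas("pics/w6.npz",210,60,3.6,(247.3,291),(248.8,552),(248.5,258))
g=cv2.imread("pics/w6.png",0)
for y in range(142,214,6):
    r=g[y,262:298].astype(float);w=np.clip(45-r,0,None);print(y,r.min(),round((w*np.arange(262,298)).sum()/max(w.sum(),1),2),end="; ")
print()
c=cv2.imread("pics/w6.png").astype(int)
for y in (78,90,105,110,118,122,126,129,131): print(y,g[y,255:302:2])
```

```text
z 0.051 A [0.6381 0.0921] needle 0.333 rider r 0.0732 gap deg (cw to go) 0.13
z 0.056 A [0.6381 0.0921] needle 0.333 rider r 0.0736 gap deg (cw to go) 0.15
142 41.0 277.2; 148 39.0 278.2; 154 36.0 278.29; 160 33.0 277.98; 166 30.0 278.15; 172 28.0 278.39; 178 27.0 278.66; 184 24.0 278.58; 190 23.0 278.81; 196 21.0 278.76; 202 21.0 278.89; 208 20.0 278.91; 
78 [163 163 163 126 132 133 133 134 136 134 136 138 138 137 137 139 140 139
 137 138 119 120 127 144]
90 [163 164 163 143 129 134 133 135 135 135 136 137 138 137 137 140 141 138
 137 138 112 165 163 164]
105 [125 128 131 137 121 135 134 137 136 136 137 139 139 137 137 138 140 139
 138 138 104 137 136 126]
110 [146 145 146  79 120 135 134 135 137 135 136 137 139 136 138 139 141 138
 138 138  99 144 144 146]
118 [ 50 155 172 170 171 175 103 142 142 141 141 140 139 140 141 141 140 141
 173 172 172 171 171 178]
122 [ 65  91 171 170 171 171 173 124 140 140 141 141 140 140 139 139 143  93
 172 170 170 171 172 133]
126 [169  43  78 171 170 170 171 174  61 113 139 140 141 141 140 142  43 173
 171 172 172 171 176  57]
129 [ 92  46 176 170 170 170 170 172  66 111 100 140 139 145 148 151  44 173
 171 171 171 172 142  51]
131 [ 84  46 158 170 170 170 170 174  62  51 151  96 142 171 171 132  41 173
 171 171 170 172  96  47]
```

```bash
python3 -m handwheel '[[-0.05,0,0,0,0,0.4],[-0.1,0,0,0,0,0.4],[-0.15,0,0,0,0,0.4],[-0.2,0,0,0,0,0.4],[-0.25,0,0,0,0,0.4],[-0.3,0,0,0,0,0.4],[-0.3,0,0,0,0,0.4],[-0.3,0,0,0,0,0.4],[-0.3,0,0,0,0,0.4],[-0.3,0,0,0,0,0.4]]'
cat > nd.py <<'E'
from ang import *
cams.snapshot("top")
im=cams.snapshot("wrist");P=cams.camera_params("wrist");s,R=tool();print(s["eef_pos"],s["force"],s["moment"],s["q"].round(3),s["grip_width"])
np.savez("pics/w.npz",**P);cv2.imwrite("pics/w.png",im[...,::-1])
g=cv2.cvtColor(im,cv2.COLOR_RGB2GRAY);ys=np.arange(144,212);xs=[]
for y in ys:
    r=g[y,262:298].astype(float);w=np.clip(50-r,0,None);xs.append((w*np.arange(262,298)).sum()/max(w.sum(),1))
k=np.polyfit(ys,xs,1);print("needle slope",k[0].round(4),"x@131",np.polyval(k,131).round(2),"x@142",np.polyval(k,142).round(2))
for y in (90,100): # rider body edges
    r=g[y].astype(float);gr=np.abs(np.diff(r));print(y,[int(v) for v in np.argsort(gr[250:310])[-5:]+250])
print([(y,[int(v) for v in g[y,266:292]]) for y in (124,129)])
E
python3 nd.py
```

```text
time_s: 9.2
eef_pos: [0.6416, 0.0927, 0.1433]
orientation: [-2.546, 1.836, -0.004]
force: [6.0, 3.4, -1.6]
grip_width: 0.0157
[0.6415944  0.09271819 0.14328664] [ 5.58498926  3.00484364 -1.73367887] [ 0.62213706 -0.7980418   0.18712605] [1.050e-01 3.500e-01 1.806e+00 1.000e-03 9.810e-01 1.354e+00] 0.0151264336357742
needle slope 0.0083 x@131 278.53 x@142 278.62
90 [261, 293, 294, 295, 260]
100 [255, 299, 254, 298, 260]
[(124, [172, 175, 88, 87, 107, 140, 140, 140, 140, 142, 141, 142, 141, 141, 141, 141, 140, 140, 141, 144, 112, 62, 150, 174, 171, 171]), (129, [171, 171, 172, 177, 98, 50, 58, 180, 173, 125, 139, 140, 140, 140, 140, 151, 150, 173, 181, 63, 45, 109, 174, 172, 171, 171])]
```

```bash
python3 -m handwheel '[[0,0,0,0,0,0],[0,0,0,0,0,0],[0,0,0,0,0,0],[0,0,0,0,0,0],[0,0,0,0,0,0],[0,0,0,0,0,0],[0,0,0,0,0,0],[0,0,0,0,0,0],[0,0,0,0,0,0],[0,0,0,0,0,0]]' 8.5
python3 nd.py
python3 - <<'E'
import cv2
a=cv2.imread("pics/w.png");l=cv2.cvtColor(a,cv2.COLOR_BGR2LAB);l[...,0]=cv2.createCLAHE(3,(4,4)).apply(l[...,0]);a=cv2.cvtColor(l,cv2.COLOR_LAB2BGR)
cv2.imwrite("pics/w7c.png",cv2.resize(a[60:365,200:360],None,fx=1.9,fy=1.9,interpolation=cv2.INTER_CUBIC))
E
```

```text
time_s: 10.13
eef_pos: [0.6401, 0.0922, 0.1429]
orientation: [2.548, -1.838, -0.0]
force: [0.0, -0.3, 0.3]
grip_width: 0.0853
[0.64016755 0.09219324 0.14292157] [ 0.30851261  0.40857259 -0.0912755 ] [-0.01827534 -0.04302333 -0.01692262] [ 0.105  0.35   1.808 -0.     0.984  1.354] 0.08449618386906224
needle slope 0.0121 x@131 278.07 x@142 278.2
90 [293, 295, 260, 294, 259]
100 [261, 309, 253, 251, 306]
[(124, [165, 165, 166, 172, 85, 45, 107, 165, 147, 134, 134, 136, 136, 137, 136, 135, 114, 165, 175, 61, 44, 129, 168, 167, 166, 165]), (129, [165, 165, 169, 84, 56, 85, 89, 169, 167, 166, 167, 167, 162, 166, 165, 165, 166, 168, 142, 51, 37, 159, 167, 166, 165, 165])]
```

View pics/w7c.png

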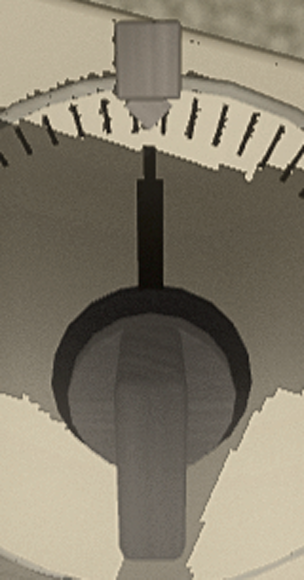

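The needle points at the rider point and the bar lies along the needle, so the play is taken up clockwise. Next is the sausage.

```bash
python3 -m handwheel '[[0,0,-3,0,0,0],[0,0,-6.5,0,0,0],[0,0,-10,0,0,0],[2.7,2.3,-10,0,0,0],[5.7,4.8,-10,0,0,0],[8.8,7.4,-10,0,0,0],[11.9,10,-10,0,0,0],[15,12.5,-10,0,0,0],[18.1,15.1,-10,0,0,0],[21,17.6,-10,0,0,0]]'
python3 -m handwheel '[[3,2.5,0,0,0,5],[6,5,0,0,0,10],[9,7.5,0,0,0,15],[11.5,9.6,0,0,0,20],[13.5,11.3,0,0,0,24],[13.5,11.3,0,0,0,24],[13.5,11.3,0,0,0,24],[13.5,11.3,0,0,0,24],[13.5,11.3,0,0,0,24],[13.5,11.3,0,0,0,24]]'
python3 - <<'E'
from h import *
cams.snapshot("top");im=cams.snapshot("wrist");P=cams.camera_params("wrist")
s,R=tool();print(s["eef_pos"],R.as_matrix()[:2,:2].round(3).tolist(),s["dq"].round(3))
cv2.imwrite("pics/s1.png",im[...,::-1])
for d in nets.outline_of("wrist","sausage")[:2]:
    (c,wh,a)=rect(d["mask"],P,.031);print(d["score"],d["pixel"],int(d["mask"].sum()),c,wh,a)
    L=np.radians(a if wh[0]>wh[1] else a+90)
    print(shift([c[0]/1000,c[1]/1000,.078],(-np.sin(L),np.cos(L))))
E
```

```text
time_s: 11.07
eef_pos: [0.5383, -0.1643, 0.2431]
orientation: [2.548, -1.838, 0.001]
force: [-0.1, 0.1, 0.7]
grip_width: 0.0849
time_s: 11.9
eef_pos: [0.4752, -0.3252, 0.2428]
orientation: [-2.112, 2.325, 0.0]
force: [0.2, 0.4, 0.5]
grip_width: 0.085
[ 0.47518472 -0.32529742  0.24287253] [[-0.096, -0.995], [-0.995, 0.096]] [-0.004  0.    -0.002 -0.001 -0.     0.   ]
0.98 [184.6, 280.4] 5279 (478.5982360839844, -326.31072998046875) (33.91133117675781, 146.20919799804688) 84.41441345214844
(array([ 0.05, -0.35, 16.49]), np.float64(0.06507075658105066))
0.52 [290.4, 84.2] 3088 (402.4964599609375, -115.14059448242188) (46.8214111328125, 139.04551696777344) 68.37348175048828
(array([-20.23,   9.25,  16.49]), np.float64(16.106002520041898))
```

View pics/s1.png

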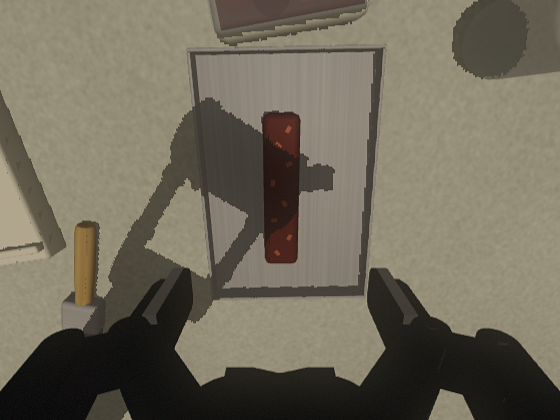

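The sausage at (281,187) is well centred in the tray, and its measured size agrees. I'll go down and grasp.

```bash
python3 -m handwheel '[[0,-0.3,3,0,0,0],[0,-0.3,6,0,0,0],[0,-0.3,9,0,0,0],[0,-0.3,12,0,0,0],[0,-0.3,14,0,0,0],[0,-0.3,15.5,0,0,0],[0,-0.3,16.4,0,0,0],[0,-0.3,16.4,0,0,0],[0,-0.3,16.4,0,0,0],[0,-0.3,16.4,0,0,0]]'
python3 -m handwheel '[[0,0,0,0,0,0],[0,0,0,0,0,0],[0,0,0,0,0,0],[0,0,0,0,0,0],[0,0,0,0,0,0],[0,0,0,0,0,0],[0,0,0,0,0,0],[0,0,0,0,0,0],[0,0,-0.5,0,0,0],[0,0,-1,0,0,0]]' 0 40
python3 -c "
from h import *
cams.snapshot('top');s,R=tool();print(s['eef_pos'],s['force'],s['grip_width'],R.as_matrix().round(3))
J=np.array([.639,.092]);th=.071;R2=np.array([[np.cos(th),-np.sin(th)],[np.sin(th),np.cos(th)]])
t=J+R2@[-.150,-.06];print(t,shift([*t,.2],(np.cos(th),np.sin(th))))"
```

```text
time_s: 12.88
eef_pos: [0.4787, -0.3271, 0.0802]
orientation: [-2.11, 2.327, -0.004]
force: [1.0, 0.1, -1.2]
grip_width: 0.0849
time_s: 13.72
eef_pos: [0.4769, -0.3261, 0.0883]
orientation: [2.11, -2.327, -0.003]
force: [-0.4, 0.1, -1.8]
grip_width: 0.0335
[ 0.47764874 -0.32664771  0.08957077] [-0.74666253 -0.6744898  -0.48663842] 0.03317810809949168 [[-0.098 -0.995 -0.   ]
 [-0.995  0.098  0.   ]
 [-0.     0.    -1.   ]]
[0.49363434 0.02151011] (array([-34.8 ,   1.82, -11.04]), np.float64(80.3105611171182))
```

```bash
python3 -m handwheel '[[0,0,-4,0,0,0],[0,0,-8,0,0,0],[-2,0,-11,0,0,-7],[-5,0,-11,0,0,-14],[-8,0,-11,0,0,-21],[-11,0,-11,0,0,-28],[-14,0,-11,0,0,-35],[-17,0,-11,0,0,-42],[-20,0,-11,0,0,-49],[-20,0,-11,0,0,-49]]'
python3 -m handwheel '[[-1.6,-1.4,0,0,0,-7],[-3.2,-2.8,0,0,0,-14],[-4.8,-4.3,0,0,0,-21],[-6.4,-5.7,0,0,0,-28],[-8,-7.1,0,0,0,-35],[-9.6,-8.6,0,0,0,-42],[-11.1,-10,0,0,0,-49],[-11.1,-10,0,0,0,-51],[-11.1,-10,0,0,0,-51],[-11.1,-10,0,0,0,-51]]'
python3 - <<'E'
from h import *
cams.snapshot("top");im=cams.snapshot("wrist");P=cams.camera_params("wrist");np.savez("pics/j1.npz",**P)
s,R=tool();print(s["eef_pos"],R.as_matrix()[:2,:2].round(3).tolist(),s["dq"].round(3),s["force"],s["q"].round(2))
cv2.imwrite("pics/j1.png",im[...,::-1])
l=cv2.cvtColor(im,cv2.COLOR_RGB2LAB);l[...,0]=cv2.createCLAHE(2,(4,4)).apply(l[...,0]);a=cv2.cvtColor(l,cv2.COLOR_LAB2BGR)
cv2.imwrite("pics/j1c.png",cv2.resize(a,(784,588),interpolation=cv2.INTER_CUBIC))
E
```

```text
time_s: 14.6
eef_pos: [0.4967, -0.1233, 0.1985]
orientation: [-2.888, 1.231, 0.003]
force: [-0.5, -0.0, -1.3]
grip_width: 0.0333
time_s: 15.43
eef_pos: [0.4936, 0.0216, 0.1987]
orientation: [3.139, 0.118, -0.001]
force: [-0.5, -0.7, -1.9]
grip_width: 0.0332
[0.4936449  0.02113474 0.19877073] [[0.997, 0.074], [0.074, -0.997]] [-0.004 -0.002  0.001  0.001 -0.001 -0.005] [ 0.09424986  0.22305776 -0.85000431] [-0.01  0.01  2.09 -0.    1.04 -0.08]
```

View pics/j1c.png

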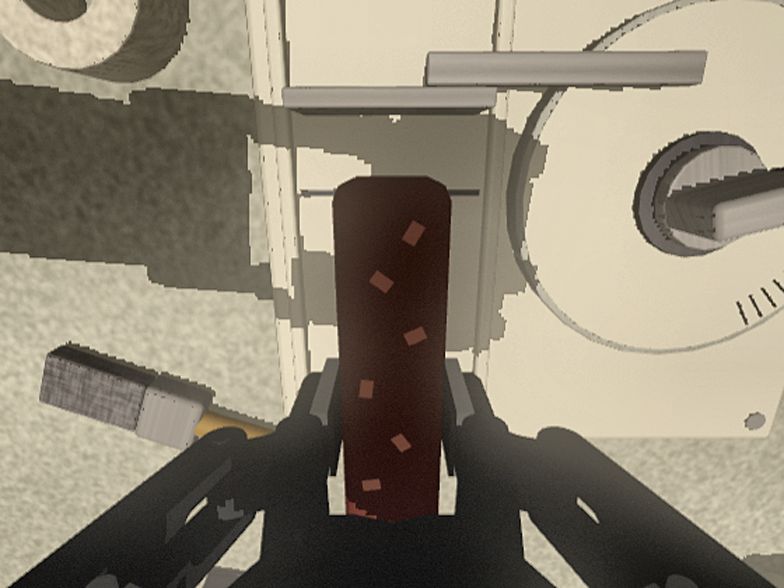

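The stop plate's top is at (283–495, 88–108), the sausage end is at (392,180), and the trough lips are visible on either side. I'll compute the offsets.

Run:
```python
from h import *
P=dict(np.load("pics/j1.npz"));f=lambda u,v,z:pt(P,u/1.4,v/1.4,z)[:2]
ax=np.array([.639,.092])
# lip inner lower edges -> jig direction & trough line (floor z .03 / lip top .04)
for z in(.03,.04):
  a,b=f(288,60,z),f(302,350,z);c,d=f(497,60,z),f(477,350,z)
  print("z",z,"L dir",np.arctan2(*(a-b)[::-1]).round(4)-np.pi/2,"R dir",np.arctan2(*(c-d)[::-1]).round(4)-np.pi/2,"width",np.linalg.norm(f(293,160,z)-f(490,160,z)).round(4))
for th in (.065,.075,.085):
  R2=np.array([[np.cos(th),-np.sin(th)],[np.sin(th),np.cos(th)]]);j=lambda p:(R2.T@(p-ax)+[.075,0])*1000
  print("th",th,"stop top",[j(f(u,v,.075)).round(1) for u,v in [(283,88),(495,90),(286,108),(493,108)]],"floor edge",[j(f(u,112,.03)).round(1) for u in(300,488)],
   "midline",(j(f(293,160,.04))+j(f(490,160,.04))).round(1)/2)
  s,R=tool()
  zb=s["eef_pos"][2]-.0783+.003
  print("  saus end bottom/top", [j(f(393,178,z)).round(1) for z in(zb,zb+.028)],zb,"tcp",j(s["eef_pos"][:2]).round(1), "line mark",j(f(300,192,.03)).round(1),j(f(480,192,.03)).round(1))
print(px(P,[*f(393,180,.1),.1]), "proj lower end TCP+75:",[px(P,s["eef_pos"]+R.apply([0,-.075,z]))*1.4 for z in (.047,.075)])
```

```text
z 0.03 L dir 0.052803673205103374 R dir 0.07450367320510343 width 0.1041
z 0.04 L dir 0.052803673205103374 R dir 0.07450367320510343 width 0.0997
th 0.065 stop top [array([-119.5,   43.8]), array([-33. ,  43.8]), array([-118.8,   36.2]), array([-33.2,  37. ])] floor edge [array([-122.,   38.]), array([-25.9,  38.9])] midline [-75.05  15.25]
  saus end bottom/top [array([-74.5,  11.6]), array([-74.6,  13.4])] 0.123470731858928 tcp [-74.7 -61.3] line mark [-124.3   -2. ] [-27.1  -1.1]
th 0.075 stop top [array([-119.1,   45.7]), array([-32.5,  44.9]), array([-118.5,   38.2]), array([-32.9,  38.1])] floor edge [array([-121.6,   40. ]), array([-25.5,  39.9])] midline [-74.85  16.75]
  saus end bottom/top [array([-74.3,  13.1]), array([-74.4,  14.9])] 0.123470731858928 tcp [-75.3 -59.8] line mark [-124.3    0. ] [-27.1  -0. ]
th 0.085 stop top [array([-118.6,   47.6]), array([-32.1,  46. ]), array([-118.1,   40.1]), array([-32.5,  39.2])] floor edge [array([-121.2,   42. ]), array([-25.1,  40.9])] midline [-74.7   18.25]
  saus end bottom/top [array([-74.2,  14.6]), array([-74.3,  16.4])] 0.123470731858928 tcp [-75.8 -58.3] line mark [-124.3    2. ] [-27.1   1. ]
[280.71428571 128.57142857] proj lower end TCP+75: [array([389.90701202, 176.7294385 ]), array([390.23221673, 171.41580284])]
```

```bash
python3 -m handwheel '[[0,-2,0,0,0,0],[0,-2,2,0,0,0],[0,-2,4,0,0,0],[0,-2,6,0,0,0],[0,-2,7.5,0,0,0],[0,-2,8.5,0,0,0],[0,-2,9,0,0,0],[0,-2,9.1,0,0,0],[0,-2,9.2,0,0,0],[0,-2,9.2,0,0,0]]'
python3 -m handwheel '[[0,0,0,0,0,0],[0,0,0,0,0,0],[0,0,0.05,0,0,0],[0,0,0.05,0,0,0],[0,0,0.1,0,0,0],[0,0,0.1,0,0,0],[0,0,0.1,0,0,0],[0,0,0.1,0,0,0],[0,0,0.1,0,0,0],[0,0,0.1,0,0,0]]'
python3 - <<'E'
from h import *
cams.snapshot("top");im=cams.snapshot("wrist");P=cams.camera_params("wrist");np.savez("pics/j2.npz",**P)
s,R=tool();print(s["eef_pos"],s["force"],s["moment"])
cv2.imwrite("pics/j2.png",im[...,::-1])
a=im[...,::-1]
cv2.imwrite("pics/j2c.png",cv2.resize(a[0:200,160:400],None,fx=3,fy=3,interpolation=cv2.INTER_CUBIC))
E
```

```text
time_s: 16.37
eef_pos: [0.493, 0.0415, 0.1077]
orientation: [3.139, 0.119, 0.003]
force: [0.4, 0.0, -0.6]
grip_width: 0.0333
time_s: 17.2
eef_pos: [0.4924, 0.0417, 0.1066]
orientation: [-3.139, -0.12, -0.001]
force: [-2.6, -0.5, 6.3]
grip_width: 0.0332
[0.49243033 0.04172863 0.10662049] [-2.21084678 -0.34345376  4.78083007] [-0.00928635  0.32893852 -0.02766551]
```

View pics/j2c.png

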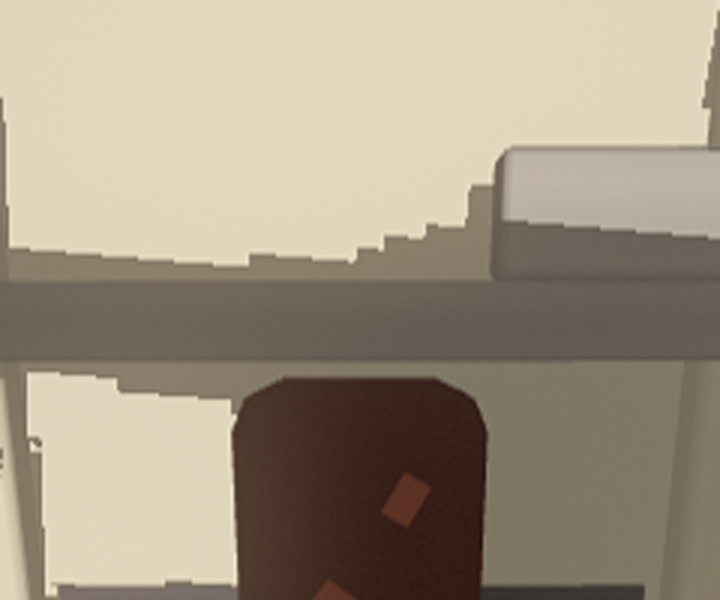

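The sausage has touched the floor with about 5 N, and the gap to the stop is about 4 mm. I'll ease up slightly and creep forward.

```bash
python3 -m handwheel '[[0,0,-0.07,0,0,0],[0,0,-0.07,0,0,0],[0,-0.04,-0.07,0,0,0],[0,-0.08,-0.07,0,0,0],[0,-0.12,-0.07,0,0,0],[0,-0.16,-0.07,0,0,0],[0,-0.2,-0.07,0,0,0],[0,-0.25,-0.07,0,0,0],[0,-0.25,-0.07,0,0,0],[0,-0.25,-0.07,0,0,0]]'
python3 - <<'E'
from h import *
cams.snapshot("top");im=cams.snapshot("wrist");P=cams.camera_params("wrist")
s,R=tool();print(s["eef_pos"],s["force"],s["moment"]);cv2.imwrite("pics/j3.png",im[...,::-1])
g=cv2.cvtColor(im,cv2.COLOR_RGB2GRAY);print(g[100:140,280].tolist())
ax=np.array([.639,.092]);th=.075;R2=np.array([[np.cos(th),-np.sin(th)],[np.sin(th),np.cos(th)]])
Q=dict(np.load("pics/j2.npz"));j=lambda p:(R2.T@(p[:2]-ax)+[.075,0])*1000
print("j2 stop",j(pt(Q,160+120/3,360/3,.075)),"saus",[j(pt(Q,280,378/3,z)).round(1) for z in(.044,.058)])
E
```

```text
time_s: 18.13
eef_pos: [0.4921, 0.0443, 0.1066]
orientation: [-3.139, -0.12, -0.0]
force: [-0.2, -0.4, 0.8]
grip_width: 0.0331
[0.492086   0.04423598 0.10664961] [ 0.06445941 -1.01794253  0.27105052] [-0.07593151 -0.05499466  0.01230793]
[125, 126, 109, 97, 99, 99, 100, 98, 99, 98, 98, 96, 97, 95, 94, 94, 94, 94, 94, 93, 95, 93, 94, 94, 96, 94, 93, 93, 76, 50, 45, 45, 46, 44, 45, 46, 46, 43, 44, 43]
j2 stop [-99.76812743  38.63546882] saus [array([-74.4,  35. ]), array([-74.5,  35.8])]
```

```bash
python3 -m handwheel '[[0,-0.02,0,0,0,0],[0,-0.04,0,0,0,0],[0,-0.06,0,0,0,0],[0,-0.08,0,0,0,0],[0,-0.1,0,0,0,0],[0,-0.1,0,0,0,0],[0,-0.1,0,0,0,0],[0,-0.1,0,0,0,0],[0,-0.1,0,0,0,0],[0,-0.1,0,0,0,0]]'
python3 -c "
from h import *
f=[]
for i in range(3):
    cams.snapshot('top');s=monitor.sense();f.append(s['force'])
print(np.mean(f,0),s['eef_pos'],s['moment'])"
```

```text
time_s: 19.07
eef_pos: [0.4919, 0.0452, 0.1066]
orientation: [3.139, 0.12, -0.0]
force: [-0.3, -1.1, 1.3]
grip_width: 0.0332
[-0.50966103 -1.16744734  2.22145538] [0.49194392 0.04517241 0.10663221] [-0.21140397 -0.01177999 -0.03435985]
```

```bash
C="from h import *
f=[];m=[]
for i in range(3):
    cams.snapshot('top');s=monitor.sense();f.append(s['force']);m.append(s['moment'])
print(np.mean(f,0),np.mean(m,0),s['eef_pos'])"
python3 -m handwheel '[[0,-0.02,0,0,0,0],[0,-0.04,0,0,0,0],[0,-0.06,0,0,0,0],[0,-0.06,0,0,0,0],[0,-0.06,0,0,0,0],[0,-0.06,0,0,0,0],[0,-0.06,0,0,0,0],[0,-0.06,0,0,0,0],[0,-0.06,0,0,0,0],[0,-0.06,0,0,0,0]]'
python3 -c "$C"
```

```text
time_s: 20.05
eef_pos: [0.4919, 0.0456, 0.1066]
orientation: [3.139, 0.12, 0.0]
force: [0.4, -4.8, 3.5]
grip_width: 0.0331
[-0.01338958 -4.68394513  2.69147073] [-0.57707287 -0.08036458 -0.01305636] [0.49194083 0.04565106 0.10662687]
```

Contact with the stop: the force along the trough rose from 1.2 to 4.7 N, below the 9 N limit. I'll open a little, since the lips limit the room, then lift.

```bash
python3 -m handwheel '[[0,0.03,0,0,0,0],[0,0.03,0,0,0,0],[0,0.03,0,0,0,0],[0,0.03,0,0,0,0],[0,0.03,0,0,0,0],[0,0.03,0,0,0,0],[0,0.03,0,0,0,0],[0,0.03,0,0,0,0],[0,0.03,0,0,0,0],[0,0.03,0,0,0,0]]' 5.2
python3 -m handwheel '[[0,0,-0.5,0,0,0],[0,0,-1.5,0,0,0],[0,0,-3,0,0,0],[0,0,-5,0,0,0],[0,0,-8,0,0,0],[0,0,-11,0,0,0],[0,0,-14,0,0,0],[0,0,-14,0,0,0],[0,0,-14,0,0,0],[0,0,-14,0,0,0]]'
python3 - <<'E'
from h import *
cams.snapshot("top");im=cams.snapshot("wrist");P=cams.camera_params("wrist");np.savez("pics/e.npz",**P)
s,R=tool();print(s["eef_pos"],s["force"],s["grip_width"])
cv2.imwrite("pics/e.png",im[...,::-1])
d=nets.outline_of("wrist","sausage")[0];print(d["score"],rect(d["mask"],P,.058))
l=cv2.cvtColor(im,cv2.COLOR_RGB2LAB);l[...,0]=cv2.createCLAHE(2,(4,4)).apply(l[...,0]);a=cv2.cvtColor(l,cv2.COLOR_LAB2BGR)
cv2.imwrite("pics/ec.png",cv2.resize(a,(784,588),interpolation=cv2.INTER_CUBIC))
E
```

```text
time_s: 21.03
eef_pos: [0.4919, 0.0455, 0.1066]
orientation: [-3.139, -0.12, -0.0]
force: [-0.2, 0.3, -0.8]
grip_width: 0.0522
time_s: 21.87
eef_pos: [0.4917, 0.0455, 0.2471]
orientation: [3.139, 0.12, 0.001]
force: [0.3, -0.2, -0.2]
grip_width: 0.0524
[0.49086548 0.04544562 0.2453326 ] [0.50703142 0.01148048 0.16891493] 0.05200536039546683
0.59 ((491.5770568847656, 46.586666107177734), (33.10847854614258, 145.45643615722656), 4.369195938110352)
```

The viewer is used up, so I'll check numerically, moving the camera over the dial and trough.

```bash
python3 -m handwheel '[[2.5,0,0,0,0,0],[5,-1,0,0,0,0],[7.5,-1,0,0,0,0],[10,-1,0,0,0,0],[10,-1,0,0,0,0],[10,-1,0,0,0,0],[10,-1,0,0,0,0],[10,-1,0,0,0,0],[10,-1,0,0,0,0],[10,-1,0,0,0,0]]'
cat > chk.py <<'E'
from h import *
ax=np.array([.6387,.0920]);th=.075;R2=np.array([[np.cos(th),-np.sin(th)],[np.sin(th),np.cos(th)]]);j=lambda p:(R2.T@(np.asarray(p)[:2]-ax)+[.075,0])*1000
T=cams.snapshot("top");
for k,z in [("tray",.02),("sausage",.058)]:
    o=nets.outline_of("top",k)
    if o: print(k,round(o[0]["score"],2),rect(o[0]["mask"],cams.camera_params("top"),z))
im=cams.snapshot("wrist");P=cams.camera_params("wrist");cv2.imwrite("pics/f.png",im[...,::-1])
g=cv2.cvtColor(im,cv2.COLOR_RGB2GRAY).astype(np.float32)
def samp(X): 
    q=np.array([px(P,x) for x in X],np.float32); return cv2.remap(g,q[:,0][None],q[:,1][None],cv2.INTER_LINEAR)[0]
# needle: darkest direction between r 32..66 mm
A=np.arange(-.6,1.0,.01)
D=[samp([[ax[0]+r_*np.cos(a),ax[1]+r_*np.sin(a),.055] for r_ in np.arange(.034,.066,.002)]).mean() for a in A]
D=np.array(D);i=D.argmin();w=np.clip(D[max(0,i-12):i+13].max()*.6-D[max(0,i-12):i+13],0,None);print("needle",A[i],(w*A[max(0,i-12):i+13]).sum()/w.sum(),D.min(),np.median(D))
for d in nets.outline_of("wrist","set_mark")[:2]:
    v,u=np.argwhere(d["mask"]).mean(0);X=pt(P,u,v,.058)[:2]-ax;print("set_mark",round(d["score"],2),int(d["mask"].sum()),"r",np.hypot(*X),"ang",np.arctan2(X[1],X[0]))
for d in nets.outline_of("wrist","sausage")[:1]:
    c,wh,a=rect(d["mask"],P,.058);print("saus",d["score"],j(np.array(c)/1000),wh,a)
# profile along trough centre line at z .058 and at the plate's top
for X,z in((-.075,.058),(-.105,.075),(-.05,.075)):
    Y=np.arange(.02,.056,.001);print(X,[int(v) for v in samp([[*(ax+R2@[X-.075,y]),z] for y in Y])])
E
python3 chk.py
```

```text
time_s: 22.85
eef_pos: [0.59, 0.063, 0.2466]
orientation: [-3.139, -0.12, 0.0]
force: [0.1, 0.3, -0.7]
grip_width: 0.0522
tray 0.59 ((479.9446716308594, -336.2532043457031), (175.46615600585938, 254.25828552246094), 85.53874969482422)
sausage 0.52 ((493.6121826171875, -11.236759185791016), (35.94160842895508, 44.23643493652344), 5.336555004119873)
needle 0.33000000000000085 0.3450187157740924 55.41101 164.89597
set_mark 0.8 657 r 0.08702545542613668 ang 0.3433053546817163
saus 0.67 [-69.81418973 -34.26712138] (38.04133224487305, 144.96559143066406) 4.573572158813477
-0.075 [36, 33, 30, 31, 41, 47, 47, 47, 48, 49, 47, 48, 47, 45, 44, 42, 38, 59, 121, 136, 132, 131, 130, 132, 134, 127, 81, 62, 82, 88, 88, 87, 87, 88, 88, 87]
-0.105 [76, 75, 75, 74, 75, 77, 76, 75, 75, 75, 76, 75, 75, 76, 76, 75, 76, 76, 76, 66, 64, 63, 63, 63, 64, 65, 63, 64, 75, 76, 77, 77, 77, 77, 78, 78]
-0.05 [37, 37, 37, 37, 37, 37, 36, 37, 39, 37, 37, 38, 37, 36, 37, 38, 38, 38, 35, 106, 138, 135, 133, 132, 134, 136, 122, 110, 133, 134, 131, 114, 64, 68, 69, 70]
```

Run:
```python
from h import *
P=dict(np.load("pics/e.npz"));im=cv2.imread("pics/e.png");g=cv2.cvtColor(im,cv2.COLOR_BGR2GRAY).astype(np.float32)
ax=np.array([.6387,.0920]);th=.075;R2=np.array([[np.cos(th),-np.sin(th)],[np.sin(th),np.cos(th)]])
print("cam jig y",R2.T@((-P["R"].T@P["t"])[:2]-ax))
u0,v0=px(P,[*(ax+R2@[-.15,.038]),.058]);print(u0,v0)
for u in (u0-10,u0,u0+10): print([int(x) for x in g[int(v0)-14:int(v0)+14,int(u)]])
print("beside",[int(x) for x in g[int(v0)-14:int(v0)+14,int(u0)-30]])
k=.058;print("mm/px",1000*np.linalg.norm(pt(P,u0,v0,k)-pt(P,u0,v0+1,k)))
```

```text
cam jig y [-0.15040396  0.04654894]
281.0345389346513 117.60336949851873
[95, 95, 95, 85, 75, 75, 75, 75, 72, 72, 73, 72, 73, 74, 61, 45, 42, 42, 42, 43, 44, 43, 43, 43, 42, 44, 40, 41]
[95, 95, 95, 84, 74, 76, 74, 72, 72, 71, 71, 70, 72, 72, 59, 42, 39, 40, 39, 40, 39, 40, 39, 41, 39, 39, 38, 38]
[93, 93, 95, 83, 74, 74, 75, 72, 70, 70, 71, 70, 71, 72, 58, 42, 39, 38, 38, 37, 39, 37, 40, 37, 38, 38, 37, 36]
beside [96, 95, 97, 87, 76, 78, 77, 76, 75, 73, 74, 73, 71, 72, 115, 162, 174, 172, 172, 172, 172, 172, 173, 172, 172, 173, 173, 172]
mm/px 0.767931035456677
```

```bash
python3 -c "
from cell import r,monitor
print(r.hand_in());print(monitor.sense()['time_s'])"
```

```text
the job is handed in; nothing more can be done
None
the job is handed in; nothing more can be done
```

The dial is on its set mark with the play taken up clockwise, and the sausage lies in the trough against the stop. I handed the job in at about 23 s of the 58 s allowed.

**Dial:** I gripped the knob and turned it 75° anticlockwise, which took the needle about 0.3 rad (21 mm at the tip) behind the mark. I then turned it clockwise in steps onto the mark and released it with the bar along the needle. In the last check the needle read 0.33 to 0.345 rad against 0.343 rad for the mark, so it is within about 1 mm at the tip.

**Sausage:** I lifted it from the tray, set it on the trough floor and slid it gently against the stop. The force on the arm along the trough reached 4.7 N, below the 9 N that would shift the stop. The last close picture shows no gap, though from that angle up to about 0.5 mm could be hidden. The stop edge read 38.6 mm before contact and 39 mm after, the same within measuring error.

**Disagreements and limits in the checks:**
- **Sausage offset:** one late network outline put the sausage about 5 mm off the trough's centre line. That outline was too wide (38 mm against 34 mm). The outline from straight above and the gripper position both put it within about 1 mm of the middle.
- **Tray:** the top view put the tray within about 2 mm of its starting reading, which is measuring noise.
- **Other items:** I did not re-measure the packs, label roll, spray, brush or glove box. The arm only passed above them.
- **Pictures:** the 12-picture limit ran out, so the final checks on the sausage and dial were numerical only.

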